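# Close up the bench tool chest

### The arm

A 6-joint arm with a two-finger parallel gripper is mounted at the origin on the work surface. World frame = base frame: x ahead of the robot, y to its left, z up, the work surface at z = 0. Lengths are in mm, angles in rad, forces in N, time in s.
With the tool pointing down it reaches from about 325 to 900 mm from the base axis. Payload 3.5 kg.
Tool frame: the origin (TCP) lies on the centre line of the jaws, within the pads' length; the fingertips stand 19 mm ahead of it and the grasp point (between the pads) is the TCP; z points along the fingers, y is the line along which they close (so a half turn about z gives the same grasp; the last joint's range is limited). The gripper opens to 85 mm and grips with 20 to 120 N. Pads are 22 mm wide; open, the fingers measure 114 mm over their backs; the gripper's body (76 mm by 85 mm) begins 54 mm behind the grasp point. The pads swing forward as they close: fully open they stand 13 mm farther back than shut.
Start: joints at [1.097, 0.276, -0.026, 1.268, 0, 1.467], TCP at [226.482, 582.519, 250.313] pointing down, gripper open.
Joint ranges: [-3.12, 3.12], [-0.85, 1.88], [-1.08, 1.24], [-1.95, 2.15], [-1.57, 1.53], [-3.14, 3.14]. Speed limits (rad/s): [2.57, 2.57, 3.14, 3.14, 3.14, 3.14].

### API

Orientations are given as a rotation vector (axis times angle).
In Python, from bench import * gives the robot as it stands.
- The arm moves only by the tool send_rows, never from a script. Its argument "plan" is a list of rows, each a list of 2 entries, a list of its own where there are three numbers: the shift along the tool's x, y, z in units of 0.12 m (1.0 is 0.12 m), then the turn about the tool's z in units of pi/2 rad (1.0 is pi/2 rad). In form: [[[x, y, z], turn], ...]. A call has 1 to 12 rows; each row is the pose to reach, as a shift and turn from the pose commanded when the call began, along the tool's axes at that moment; what a row does not reach only later rows make up. A row lasts 1/12 s, in which the tool goes at most 41.7 mm and 7.16 degrees, less where a joint would pass 70% of its speed; a pose out of reach is approached as far as the arm can. A call with a number of a shift or a turn outside -1 to 1 is refused whole. A call with a gripper value outside its range is refused whole. "jaw" is the opening, from 0 (shut) to 1 (fully open), set as the call begins (left out, the last holds). The fingers move at their own pace and stop on an object; "force" is the grip in N (left out, the last holds). Time passes only in rows, so rows that repeat a pose let the fingers close. It gives the time, the measured TCP pose, the force, the opening and the grip force at its end, in the units of the state.
- get_obs(): the state, without advancing time (a new reading comes with each control period).
- read_camera(name): name is "side" or "top"; returns a dict with "frame" (400x640x3 uint8, red, green, blue), "camera_matrix" (3x3 intrinsics, pixels), "distortion" ([k1, k2, p1, p2, k3] as OpenCV has them; the pictures are not rectified), "view" (4x4, takes a point from world to camera coordinates). Camera axes: x right, y down, z forward; pixel columns grow to the right and rows downward; lengths in mm; the calibration is good to about 2 mm. A picture is of the moment at which its call begins. There is no depth.
- sign_off(): hands the job in; it is judged then, once.
The state is a dict: "time": time; "qpos": joint angles; "qd": joint speeds; "effort": joint torques, N m; "eef_pos": TCP position; "tcp_rot": TCP orientation; "wrist_force": force on the tool from outside, world axes, zero at the start; "ft_torque": the same for the moment, N m; "width": finger opening in mm; "grip_force": force on a finger pad.
Only numpy, scipy, OpenCV 4.12 (cv2) and the standard library are available. Lean on these libraries where they do the work, as an engineer would, in place of code of your own. Each camera call takes 0.05 s, during which the arm holds its last target. There are 200 camera calls.

### The job

Close up the small green tool chest on the bench: with your fingertips, push all three open drawers fully home, and only then press the lid down until it lies fully shut, because the lid locks the drawers. Push gently, and only on the outside of the drawer fronts and the lid: no slamming, gripping, pulling or lifting, keep your fingers out of the drawers and the lid and off the carrying handle, and leave the loose tools and parts where they are.

Things in the scene. Friction and masses are not known exactly. Their poses are not given: they have to be found in the camera images.
- chest: green sheet-steel tool chest fixed to the bench, 200 mm deep (x), 420 wide (y), 172 high without lid; origin at the centre of its underside, x from its front (drawers) to its back, z up. Two half-width drawers over one full-width drawer; above them an open till (floor 128 mm up) under the hinged lid. Lock and latches stand 9 mm proud of the front over the drawers, side handles 8 mm
- drawer_left (a joint): upper drawer on the +y side of the chest: how far it is out, in m; 0 = fully shut, up to 0.15; it stands 0.03 to 0.09 out at the start. Front panel 200 mm wide. It slides along the chest's x axis (pushing towards chest +x shuts it), resists with about 3 N and stays where it is left
- drawer_right (a joint): upper drawer on the -y side of the chest: how far it is out, in m; 0 = fully shut, up to 0.15; it stands 0.03 to 0.09 out at the start. Front panel 200 mm wide. It slides along the chest's x axis (pushing towards chest +x shuts it), resists with about 3 N and stays where it is left
- drawer_low (a joint): full-width drawer below the other two: how far it is out, in m; 0 = fully shut, up to 0.15; it stands 0.03 to 0.09 out at the start. Front panel 408 mm wide. It slides along the chest's x axis (pushing towards chest +x shuts it), resists with about 4 N and stays where it is left
- pull_left (a point): middle of the front face of the pull of the upper +y drawer (chest y = 0.1035), 111.5 mm above the bench; the pull is a 17 mm high aluminium strip along the whole top edge of the drawer front, standing 14 mm proud of the panel. The point moves with the drawer; with the drawer shut it lies at chest x = -0.114
- pull_right (a point): middle of the front face of the pull of the upper -y drawer (chest y = -0.1035), 111.5 mm above the bench; the pull is a 17 mm high aluminium strip along the whole top edge of the drawer front, standing 14 mm proud of the panel. The point moves with the drawer; with the drawer shut it lies at chest x = -0.114
- pull_low (a point): middle of the front face of the pull of the low drawer (chest y = 0), 57.5 mm above the bench; the pull is a 17 mm high aluminium strip along the whole top edge of the drawer front, standing 14 mm proud of the panel. The point moves with the drawer; with the drawer shut it lies at chest x = -0.114
- lid (a joint): lid angle in rad: 0 = shut flat on the body, grows as the front edge rises; 0.5 to 0.9 at the start. Friction hinges hold it at any angle; at the front it takes about 1.5 to 5 N to press it down
- lid_front (a point): point on the flat outer (top) face of the lid, in the middle of its width, 182 mm from the hinge line, 22 mm back from the front edge; 198.5 mm above the bench when shut.
- carry_handle: carrying handle lying folded on the lid's outer face, 72 to 107 mm from the hinge line, 15 mm high, 144 mm wide, centred across the lid; fixed to the lid; origin at lid_hinge
- lid_lining: black rubber lining of the lid's inside (its underside and the inside of its front rim); part of the lid; origin at lid_hinge
- tub_left: inside of the upper +y drawer: sheet-steel tub behind the front panel, with the inner skin of the front (from 8 mm behind the outer face), foam floor and inlaid tools, all fixed in it; moves with the drawer; origin on the outer face of the front panel, at the middle of its lower edge
- tub_right: inside of the upper -y drawer: sheet-steel tub behind the front panel, with the inner skin of the front (from 8 mm behind the outer face), foam floor and inlaid tools, all fixed in it; moves with the drawer; origin on the outer face of the front panel, at the middle of its lower edge
- tub_low: inside of the low drawer: sheet-steel tub behind the front panel, with the inner skin of the front (from 8 mm behind the outer face), foam floor and inlaid tools, all fixed in it; moves with the drawer; origin on the outer face of the front panel, at the middle of its lower edge
- lid_hinge (a point): middle of the lid's hinge line (along chest y), at the chest's upper back edge: chest x = 0.100, 172.5 mm above the bench. The lid is a pan 204 mm long (hinge to front), 424 mm wide, 26 mm thick above the hinge line
- socket: loose steel socket, 26 mm across, 30 mm high, standing in the till on the -y side; origin at the centre of its underside
- bearing: loose ball bearing, 52 mm across, 15 mm high, flat in the till on the +y side; origin at the centre of its underside
- spanner: loose combination spanner, 180 mm long, 8 mm high, flat on the bench in front of the chest; origin at mid length on the bench, x along it
- screwdriver: loose screwdriver, 170 mm long, handle 26 mm thick, lying across the back of the till; origin at mid length on the till floor, x towards the tip
- oil_bottle: loose closed oil bottle, 62 mm across, 170 mm high, upright on the bench beside the chest; origin at the centre of its underside
- spray_can: loose spray can, 66 mm across, 160 mm high, upright on the bench beside the chest; origin at the centre of its underside
- mug: loose white mug, 80 mm across, 90 mm high, on the bench beside the chest; origin at the centre of its underside, handle to its +y
- piston: loose aluminium engine piston, 76 mm across, 64 mm high, crown up, on the bench beside the chest; origin at the centre of its underside

How it is judged:
By the outcome, as a careful person would: the job done as asked, in the order asked, and still so for the second after the job is handed in, with the robot touching nothing.
It also fails if it takes over 64 s, if anything falls off the work surface, if the arm or the gripper's body presses on something with over 40 N, if the wrist force passes 120 N, or if a joint passes its speed limit or range.

## Working session

There is one attempt and no reset: what is moved stays moved. The work goes in short steps, Python scripts to look and compute and a tool call to move; the robot and the scene stay as the last step left them, time stands still between calls to the robot, and variables do not carry over. Pictures are saved under pics/ and viewed, at most 12 in all, crops included, and the job is handed in when it is done.

Besides the shell and the picture viewer there is one more tool, called as a command line: name --argument value ..., lists and objects as JSON in quotes. send_rows: Moves the arm, as the interface text tells. Its arguments: {"type":"object","properties":{"plan":{"type":"array"},"jaw":{"type":"number"},"force":{"type":"number"}},"required":["plan"]}

```bash
mkdir -p pics; ls
python3 - <<'E'
from bench import *
import cv2
s=get_obs();print(s)
for n in("side","top"):
    c=read_camera(n);cv2.imwrite(f"pics/{n}0.png",c["frame"][:,:,::-1]);print(n,c["camera_matrix"].tolist(),c["distortion"],c["view"].tolist())
E
```

```text
pics
{'time': 0.0, 'qpos': array([ 1.09664426e+00,  2.77157003e-01, -2.78978439e-02,  1.26798790e+00,
        1.24667134e-05,  1.46740376e+00]), 'qd': array([-0.00079034, -0.00022583, -0.00076187,  0.00036972,  0.00090563,
        0.00098579]), 'effort': array([-1.14392296e-03, -4.45513666e+01,  2.95199668e+01,  1.64906558e-02,
       -1.78289069e-04, -1.25661924e-06]), 'eef_pos': array([226.11517544, 581.87203001, 249.13675006]), 'tcp_rot': array([-0.57893726, -3.08712333,  0.00337628]), 'wrist_force': array([ 0.69909758, -0.91980156, -0.36422613]), 'ft_torque': array([ 0.03796993, -0.03228959,  0.01347581]), 'grip_force': 0.0, 'width': 85.35516688868556}
side [[510.8494298506079, 0.0, 319.6232331599611], [0.0, 510.8494298506079, 190.12445558979894], [0.0, 0.0, 1.0]] [-0.13271096  0.          0.          0.          0.        ] [[0.5725529571438451, -0.8197995538099289, -0.010573686153840129, -296.9697657166577], [-0.5925601468456715, -0.40486564600366015, -0.6963880247794868, 438.62996937060075], [0.5666176697174865, 0.4049845679270761, -0.7175875668549762, 1127.3566482715885], [0.0, 0.0, 0.0, 1.0]]
top [[381.33605941689643, 0.0, 318.46828758746295], [0.0, 381.33605941689643, 195.68500166542864], [0.0, 0.0, 1.0]] [-0.06883683  0.          0.          0.          0.        ] [[0.02518887393640665, -0.9996825718557724, 0.000525507035551567, 3.8330597119937133], [-0.9855026122638844, -0.024919801983388855, -0.1678201557923499, 605.2641809929626], [0.16777998048299955, 0.003709312191942493, -0.9858174877492221, 1167.128670428084], [0.0, 0.0, 0.0, 1.0]]
```

View pics/side0.png

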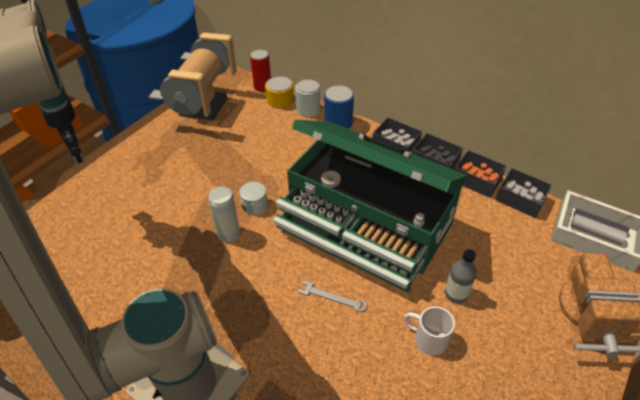

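View pics/top0.png

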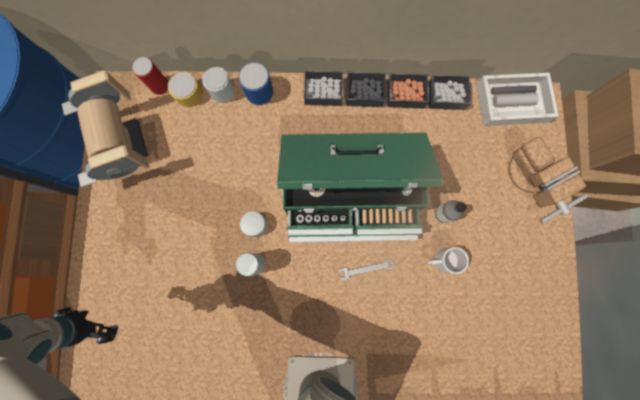

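The chest is nearly square to the robot. In the top view its front strips are at about (288-422, 228-242), and the lid is at (280-438, 135-187). I'll zoom in on the strips.

Run:
```python
import cv2
t=cv2.imread("pics/top0.png")[125:250,270:445];cv2.imwrite("pics/t1.png",cv2.resize(t,None,fx=4.5,fy=4.5,interpolation=cv2.INTER_CUBIC))
t=cv2.imread("pics/side0.png")[115:295,265:475];cv2.imwrite("pics/s1.png",cv2.resize(t,None,fx=3.3,fy=3.3,interpolation=cv2.INTER_CUBIC))
```

```text
(no output)
```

View pics/t1.png

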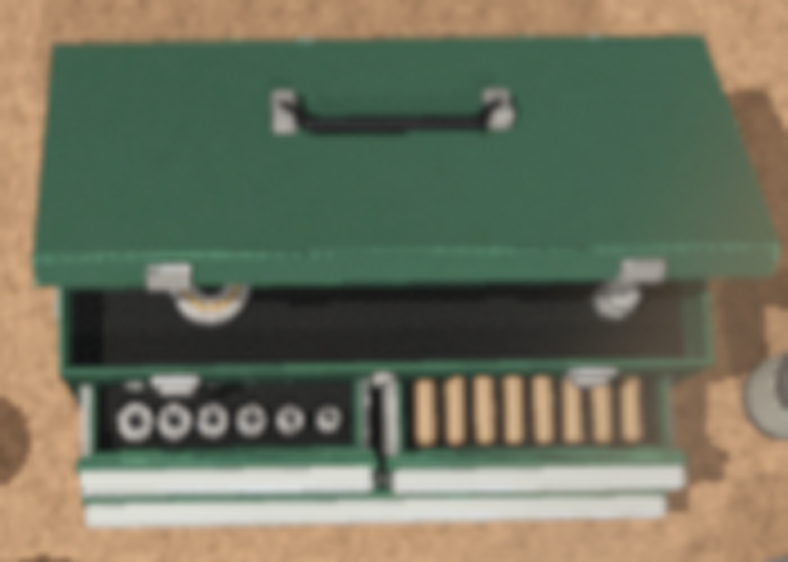

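View pics/s1.png

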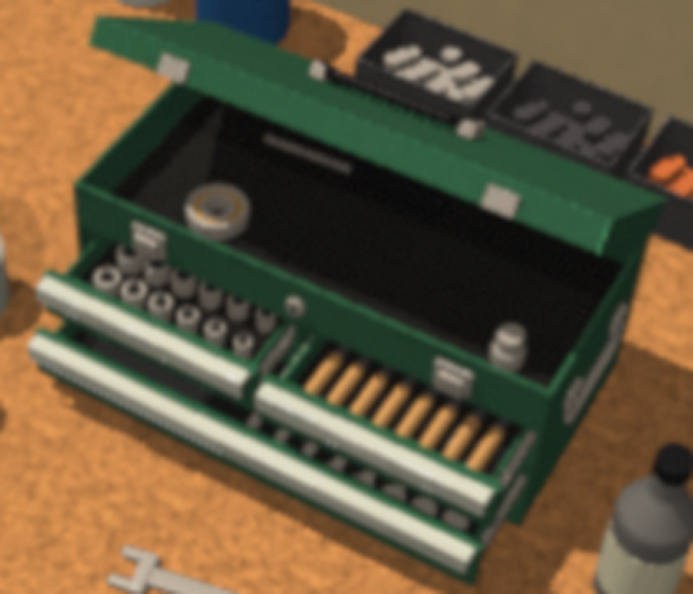

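The crops show the left pull's front edge at about (82,496)-(370,490), the right at (393,494)-(684,487) and the low one at (86,526)-(666,515). The body's front rim runs (64,372)-(712,366), and the lid's front top edge (38,260)-(777,246).

```bash
cat > h.py <<'E'
from bench import *
import cv2, numpy as np
def ray(c,p):
    K,d,V=[np.array(c[k],float) for k in("camera_matrix","distortion","view")]
    n=cv2.undistortPoints(np.array([[p]],float),K,d)[0,0]
    R=V[:3,:3];return -R.T@V[:3,3],R.T@np.array([n[0],n[1],1])
def onz(c,p,z):
    o,r=ray(c,p);return o+r*(z-o[2])/r[2]
def proj(c,X):
    V=np.array(c["view"]);return cv2.projectPoints(np.array(X,float).reshape(-1,3),cv2.Rodrigues(V[:3,:3])[0],V[:3,3],np.array(c["camera_matrix"]),np.array(c["distortion"]))[0][:,0]
E
python3 - <<'E'
from h import *
np.set_printoptions(precision=1,suppress=True)
T=read_camera("top");S=read_camera("side")
t=lambda u,v:((u+.5)/4.5-.5+270,(v+.5)/4.5-.5+125)
s=lambda u,v:((u+.5)/3.3-.5+265,(v+.5)/3.3-.5+115)
print("cams",ray(T,(0,0))[0],ray(S,(0,0))[0])
for n,z,P in(("L",103,[(82,496),(370,490)]),("R",103,[(393,494),(684,487)]),("low",49,[(86,526),(666,515)]),("Ltop",120,[(82,470),(370,464)]),("Rtop",120,[(393,469),(684,464)]),("rim",172,[(64,372),(712,366)])):
    print("top",n,*[onz(T,t(*p),z) for p in P])
# side: strip top-front and bottom edges (corners)
for n,z,P in(("L bot",103,[(40,302),(242,391)]),("R bot",103,[(258,408),(492,508)]),("low bot",49,[(32,362),(470,571)]),("rim front",172,[(78,190),(550,392)])):
    print("side",n,*[onz(S,s(*p),z) for p in P])
def tri(p,q):
    o,r=ray(T,p);a,b=ray(S,q);k=np.linalg.lstsq(np.c_[r,-b],a-o,rcond=None)[0]
    return (o+r*k[0]+a+b*k[1])/2,np.linalg.norm(o+r*k[0]-a-b*k[1])
# lid front: bottom rim corners and latches
print(tri(t(40,284),s(92,41)),tri(t(776,273),s(605,253)),tri(t(38,260),s(103,15)),tri(t(777,246),s(665,200)))
print("handle",tri(t(284,110),s(320,70)),tri(t(498,110),s(470,128)))
print("latch",tri(t(170,278),s(173,68)),tri(t(643,270),s(500,201)))
E
```

```text
cams [ 400.6   14.6 1252.1] [-208.8 -522.4 1111.3]
top L [474.4 108.  103. ] [483.3 -84.4 103. ]
top R [481.  -99.8 103. ] [ 490.1 -295.8  103. ]
top low [457.1 108.8  49. ] [ 474.4 -297.3   49. ]
top Ltop [490.4 107.3 120. ] [499.2 -82.7 120. ]
top Rtop [496.3 -98.  120. ] [ 504.  -291.5  120. ]
top rim [548.3 116.8 172. ] [ 562.4 -296.7  172. ]
side L bot [473.6 107.  103. ] [488.7 -79.3 103. ]
side R bot [481.6 -98.6 103. ] [ 499.5 -290.8  103. ]
side low bot [453.6 104.6  49. ] [ 477.3 -291.7   49. ]
side rim front [540.2 114.4 172. ] [ 565.  -293.7  172. ]
(array([580.7, 121.8, 295. ]), np.float64(2.585335961105121)) (array([ 598.9, -300.1,  291.2]), np.float64(1.8095849445804957)) (array([591.8, 120.4, 313.5]), np.float64(0.3427029059479103)) (array([ 619.8, -308.2,  321.9]), np.float64(36.98449420008496))
handle (array([699.3, -15.1, 249.2]), np.float64(5.732734383779911)) (array([ 703.5, -146. ,  250. ]), np.float64(2.9006982329387507))
latch (array([584.9,  48.2, 299.7]), np.float64(3.1868411659997675)) (array([ 596.6, -220.4,  298.8]), np.float64(3.1748010513955838))
```

Chest yaw is about 0.045 rad. The drawers are out about 57 mm (left), 58 (right) and 75 (low), and the lid is at about 0.63 rad. I'll push with the back of one open finger, with tool y along chest x. First I travel there and turn.

send_rows --plan '[[[-0.09, -0.1, 0], 0.07], [[-0.18, -0.2, 0], 0.14], [[-0.27, -0.3, 0], 0.22], [[-0.36, -0.4, 0], 0.29], [[-0.45, -0.5, 0], 0.37], [[-0.54, -0.6, 0], 0.44], [[-0.63, -0.7, 0], 0.51], [[-0.72, -0.8, 0], 0.59], [[-0.81, -0.9, 0], 0.66], [[-0.9, -1, 0], 0.735], [[-0.9, -1, 0], 0.735]]' --jaw 1

```text
time: 1.12
eef_pos: [283.9, 429.2, 250.1]
tcp_rot: [2.175, 2.265, -0.002]
wrist_force: [-0.3, -0.2, 0.2]
width: 85.2
grip_force: 0.0
```

send_rows --plan '[[[-0.25, 0.1, 0], 0], [[-0.5, 0.2, 0], 0], [[-0.75, 0.25, 0], 0], [[-1, 0.3, 0], 0]]'

```text
time: 1.45
eef_pos: [325.3, 312.7, 250.2]
tcp_rot: [-2.167, -2.275, -0.001]
wrist_force: [1.3, -1.1, -0.1]
width: 85.4
grip_force: 0.0
```

send_rows --plan '[[[-0.25, 0.1, 0], 0], [[-0.5, 0.2, 0], 0], [[-0.75, 0.25, 0], 0], [[-1, 0.3, 0], 0]]'

```text
time: 1.78
eef_pos: [367.0, 194.2, 250.5]
tcp_rot: [2.167, 2.274, 0.001]
wrist_force: [0.7, 0.1, 0.4]
width: 85.3
grip_force: 0.0
```

send_rows --plan '[[[-0.25, 0.1, 0], 0], [[-0.5, 0.2, 0], 0], [[-0.75, 0.25, 0], 0], [[-1, 0.3, 0], 0]]'

```text
time: 2.12
eef_pos: [408.6, 75.8, 250.5]
tcp_rot: [2.167, 2.274, 0.001]
wrist_force: [0.7, -0.4, -0.0]
width: 85.7
grip_force: 0.0
```

send_rows --plan '[[[-0.15, 0, 0], 0], [[-0.3, 0, 0.2], 0], [[-0.4, 0, 0.45], 0], [[-0.45, 0, 0.7], 0], [[-0.45, 0, 0.9], 0], [[-0.45, 0, 0.9], 0], [[-0.45, 0, 0.9], 0]]'

```text
time: 2.7
eef_pos: [409.2, 23.2, 141.5]
tcp_rot: [-2.167, -2.271, 0.003]
wrist_force: [1.3, -0.6, 0.5]
width: 85.5
grip_force: 0.0
```

send_rows --plan '[[[-0.05, -0.05, 0.1], 0], [[-0.1, -0.05, 0.2], 0], [[-0.1, -0.05, 0.25], 0], [[-0.1, -0.05, 0.25], 0], [[-0.1, -0.05, 0.25], 0]]'

```text
time: 3.12
eef_pos: [406.0, 10.9, 113.5]
tcp_rot: [2.168, 2.271, 0.002]
wrist_force: [0.2, -0.4, -0.3]
width: 85.4
grip_force: 0.0
```

Run:
```python
from h import *
c=read_camera("side");cv2.imwrite("pics/s2.png",cv2.resize(c["frame"][90:310,220:480,::-1],None,fx=2.6,fy=2.6,interpolation=cv2.INTER_CUBIC));print(get_obs()["eef_pos"])
```

```text
[406.16358709  10.87364754 113.60965071]
```

View pics/s2.png

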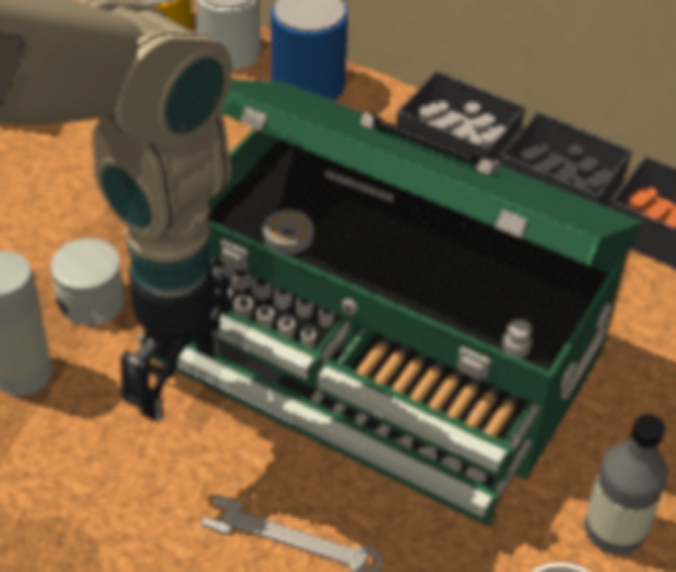

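The gripper sits in front of the left drawer with the fingers open along chest x, clear of the low drawer's front at this height. Pushing slowly now.

send_rows --plan '[[[0, 0.03, 0], 0], [[0, 0.06, 0], 0], [[0, 0.09, 0], 0], [[0, 0.12, 0], 0], [[0, 0.15, 0], 0], [[0, 0.18, 0], 0], [[0, 0.21, 0], 0], [[0, 0.24, 0], 0]]'

```text
time: 3.83
eef_pos: [433.2, 12.0, 112.1]
tcp_rot: [-2.17, -2.27, 0.002]
wrist_force: [-3.4, -0.2, 2.7]
width: 85.7
grip_force: 1.7
```

Run:
```python
from h import *
c=read_camera("side");cv2.imwrite("pics/s3.png",cv2.resize(c["frame"][150:310,240:460,::-1],None,fx=3.2,fy=3.2,interpolation=cv2.INTER_CUBIC));s=get_obs();print(s["eef_pos"],s["wrist_force"])
```

```text
[434.10908274  11.94684243 112.10383434] [-1.64333018  0.45205367 -1.90346474]
```

View pics/s3.png

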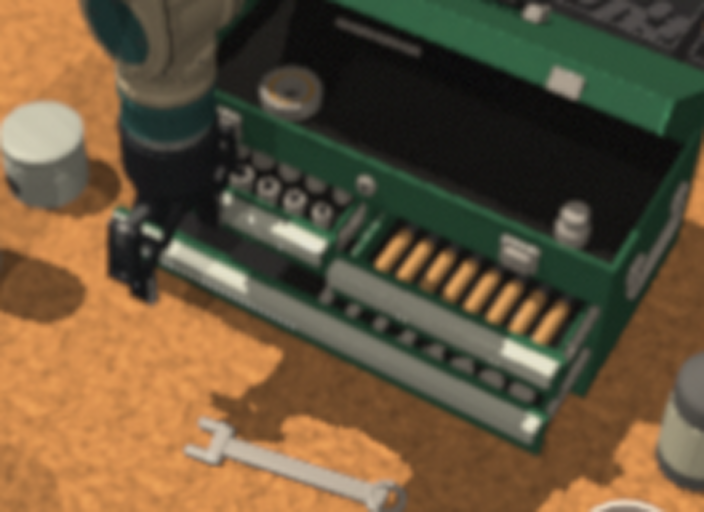

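Contact is made: the left drawer is moving at 3 N and the fingers are clear of the low tub. Continuing.

send_rows --plan '[[[0, 0.03, 0], 0], [[0, 0.06, 0], 0], [[0, 0.09, 0], 0], [[0, 0.12, 0], 0], [[0, 0.15, 0], 0], [[0, 0.18, 0], 0], [[0, 0.21, 0], 0], [[0, 0.24, 0], 0], [[0, 0.27, 0], 0], [[0, 0.3, 0], 0]]'

```text
time: 4.72
eef_pos: [469.6, 13.5, 112.0]
tcp_rot: [-2.17, -2.271, 0.001]
wrist_force: [-3.9, -0.7, -2.3]
width: 85.4
grip_force: 1.6
```

send_rows --plan '[[[0, 0.015, 0], 0], [[0, 0.03, 0], 0], [[0, 0.045, 0], 0], [[0, 0.06, 0], 0]]'

```text
time: 5.05
eef_pos: [476.8, 13.9, 112.2]
tcp_rot: [-2.17, -2.271, 0.001]
wrist_force: [-3.8, -0.9, -2.7]
width: 85.3
grip_force: 1.5
```

send_rows --plan '[[[0, 0.01, 0], 0], [[0, 0.02, 0], 0], [[0, 0.03, 0], 0], [[0, 0.04, 0], 0]]'

```text
time: 5.38
eef_pos: [476.9, 14.4, 111.6]
tcp_rot: [-2.166, -2.266, 0.01]
wrist_force: [-17.1, -0.2, 6.1]
width: 85.2
grip_force: 0.0
```

send_rows --plan '[[[0, 0.01, 0], 0], [[0, 0.02, 0], 0], [[0, 0.03, 0], 0], [[0, 0.04, 0], 0]]'

```text
time: 5.72
eef_pos: [476.4, 14.9, 109.7]
tcp_rot: [-2.161, -2.261, 0.021]
wrist_force: [-26.1, -2.8, 7.8]
width: 85.8
grip_force: 0.0
```

The stop is reached, about where I predicted. Backing off and moving to the right drawer.

send_rows --plan '[[[0, -0.1, 0], 0], [[0, -0.3, 0], 0], [[0, -0.5, 0], 0], [[0, -0.75, 0], 0], [[-0.25, -0.75, 0], 0], [[-0.5, -0.75, 0], 0], [[-0.75, -0.75, 0], 0], [[-1, -0.75, 0], 0]]'

```text
time: 6.38
eef_pos: [404.7, -111.7, 114.1]
tcp_rot: [2.165, 2.268, 0.005]
wrist_force: [1.9, 0.0, -0.3]
width: 85.3
grip_force: 0.0
```

send_rows --plan '[[[-0.25, 0, 0], 0], [[-0.5, 0, 0], 0], [[-0.75, 0, 0], 0], [[-0.75, 0.05, 0], 0], [[-0.75, 0.08, 0], 0], [[-0.75, 0.1, 0], 0]]'

```text
time: 6.88
eef_pos: [419.8, -199.5, 113.2]
tcp_rot: [2.169, 2.269, 0.002]
wrist_force: [0.7, 0.2, 0.2]
width: 85.5
grip_force: 0.0
```

send_rows --plan '[[[0, 0.03, 0], 0], [[0, 0.06, 0], 0], [[0, 0.09, 0], 0], [[0, 0.12, 0], 0], [[0, 0.15, 0], 0], [[0, 0.18, 0], 0], [[0, 0.21, 0], 0], [[0, 0.24, 0], 0], [[0, 0.27, 0], 0], [[0, 0.3, 0], 0], [[0, 0.33, 0], 0], [[0, 0.36, 0], 0]]'

```text
time: 7.88
eef_pos: [461.1, -196.7, 112.0]
tcp_rot: [-2.169, -2.271, -0.0]
wrist_force: [-4.4, 1.8, 1.1]
width: 85.4
grip_force: 1.6
```

send_rows --plan '[[[0, 0.02, 0], 0], [[0, 0.04, 0], 0], [[0, 0.06, 0], 0], [[0, 0.08, 0], 0], [[0, 0.1, 0], 0], [[0, 0.12, 0], 0], [[0, 0.13, 0], 0], [[0, 0.14, 0], 0]]'

```text
time: 8.55
eef_pos: [478.0, -196.4, 112.2]
tcp_rot: [2.171, 2.271, -0.001]
wrist_force: [-2.5, 0.8, -2.5]
width: 85.3
grip_force: 1.5
```

send_rows --plan '[[[0, 0.01, 0], 0], [[0, 0.02, 0], 0], [[0, 0.03, 0], 0], [[0, 0.04, 0], 0]]'

```text
time: 8.88
eef_pos: [482.8, -196.2, 112.2]
tcp_rot: [2.171, 2.271, -0.001]
wrist_force: [-3.0, 1.3, -3.0]
width: 85.9
grip_force: 1.5
```

send_rows --plan '[[[0, 0.01, 0], 0], [[0, 0.02, 0], 0], [[0, 0.03, 0], 0], [[0, 0.04, 0], 0], [[0, 0.05, 0], 0], [[0, 0.06, 0], 0]]'

```text
time: 9.38
eef_pos: [485.8, -195.9, 112.4]
tcp_rot: [-2.168, -2.265, 0.011]
wrist_force: [-19.2, -1.8, 8.0]
width: 85.1
grip_force: 0.1
```

send_rows --plan '[[[0, 0.01, 0], 0], [[0, 0.02, 0], 0], [[0, 0.03, 0], 0], [[0, 0.04, 0], 0]]'

```text
time: 9.72
eef_pos: [485.4, -194.9, 110.4]
tcp_rot: [-2.164, -2.258, 0.022]
wrist_force: [-30.7, -3.1, 10.1]
width: 85.5
grip_force: 0.0
```

Right drawer is home too, consistent with the yaw. Now the low one.

send_rows --plan '[[[0, -0.15, 0], 0], [[0, -0.4, 0], 0], [[0, -0.7, 0], 0], [[0.1, -0.95, 0], 0], [[0.35, -0.95, 0], 0], [[0.6, -0.95, 0], 0], [[0.85, -0.95, 0.1], 0], [[0.85, -0.95, 0.25], 0], [[0.85, -0.95, 0.4], 0], [[0.85, -0.95, 0.48], 0], [[0.85, -0.95, 0.48], 0], [[0.85, -0.95, 0.48], 0]]'

```text
time: 10.72
eef_pos: [378.0, -99.3, 55.5]
tcp_rot: [2.168, 2.27, 0.002]
wrist_force: [-0.1, -0.7, -0.2]
width: 85.5
grip_force: 0.0
```

Run:
```python
from h import *
c=read_camera("side");cv2.imwrite("pics/s4.png",cv2.resize(c["frame"][130:310,240:480,::-1],None,fx=3.2,fy=3.2,interpolation=cv2.INTER_CUBIC));s=get_obs();print(s["eef_pos"],s["wrist_force"])
```

```text
[378.27332951 -99.56164856  55.85246058] [ 0.93882395 -0.33717081  0.5314092 ]
```

View pics/s4.png

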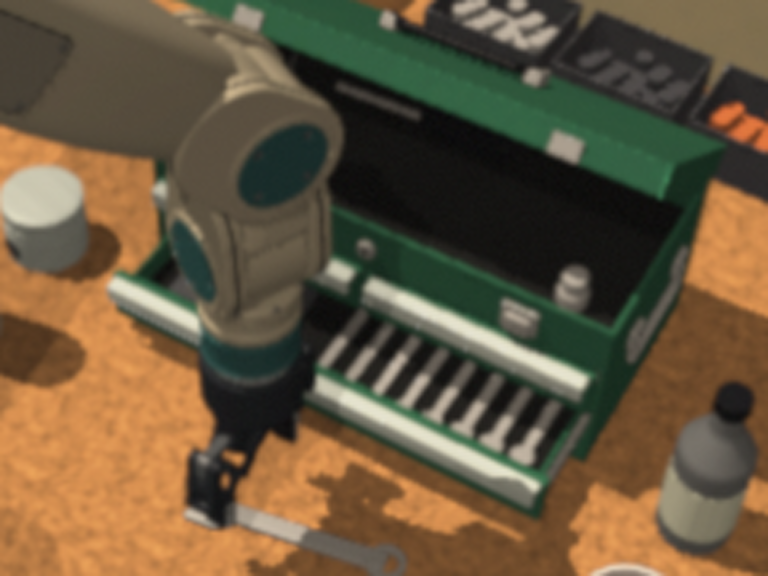

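Both upper drawers are shut. The fingers are in front of the low drawer, well above the spanner. Pushing.

send_rows --plan '[[[0, 0.03, 0], 0], [[0, 0.06, 0], 0], [[0, 0.09, 0], 0], [[0, 0.12, 0], 0], [[0, 0.15, 0], 0], [[0, 0.18, 0], 0], [[0, 0.21, 0], 0], [[0, 0.24, 0], 0], [[0, 0.27, 0], 0], [[0, 0.3, 0], 0], [[0, 0.33, 0], 0], [[0, 0.36, 0], 0]]'

```text
time: 11.77
eef_pos: [418.5, -96.7, 54.4]
tcp_rot: [-2.17, -2.27, 0.003]
wrist_force: [-4.5, -1.0, 2.4]
width: 85.2
grip_force: 2.2
```

send_rows --plan '[[[0, 0.03, 0], 0], [[0, 0.06, 0], 0], [[0, 0.09, 0], 0], [[0, 0.12, 0], 0], [[0, 0.15, 0], 0], [[0, 0.18, 0], 0], [[0, 0.21, 0], 0], [[0, 0.24, 0], 0], [[0, 0.27, 0], 0], [[0, 0.3, 0], 0], [[0, 0.33, 0], 0], [[0, 0.36, 0], 0]]'

```text
time: 12.77
eef_pos: [462.5, -94.8, 54.4]
tcp_rot: [-2.17, -2.271, 0.001]
wrist_force: [-3.8, -1.1, -2.6]
width: 85.4
grip_force: 2.1
```

send_rows --plan '[[[0, 0.02, 0], 0], [[0, 0.04, 0], 0], [[0, 0.06, 0], 0], [[0, 0.07, 0], 0], [[0, 0.08, 0], 0], [[0, 0.09, 0], 0]]'

```text
time: 13.27
eef_pos: [468.0, -93.5, 53.7]
tcp_rot: [-2.165, -2.264, 0.011]
wrist_force: [-19.2, -2.1, 6.5]
width: 85.4
grip_force: 2.0
```

send_rows --plan '[[[0, 0.01, 0], 0], [[0, 0.02, 0], 0], [[0, 0.03, 0], 0], [[0, 0.04, 0], 0]]'

```text
time: 13.6
eef_pos: [467.9, -92.5, 52.3]
tcp_rot: [-2.161, -2.258, 0.02]
wrist_force: [-28.5, -4.0, 11.4]
width: 85.5
grip_force: 2.1
```

The low push stalled 14 mm early, so the knuckles (about 73 mm half-width) hit the upper pulls. They may also have left the upper drawers a hair open. I'll back off and measure the strips and the tip height.

send_rows --plan '[[[0, -0.1, 0], 0], [[0, -0.3, 0], 0], [[0, -0.5, 0], 0], [[0, -0.7, 0], 0], [[0, -0.8, 0], 0], [[0, -0.8, 0], 0], [[0, -0.8, 0], 0]]'

```text
time: 14.18
eef_pos: [384.5, -99.1, 55.7]
tcp_rot: [2.168, 2.268, 0.005]
wrist_force: [1.2, 0.4, 0.1]
width: 85.3
grip_force: 0.0
```

Run:
```python
from h import *
np.set_printoptions(precision=1,suppress=True)
S=read_camera("side");s=get_obs();print(s["eef_pos"])
cv2.imwrite("pics/s5.png",cv2.resize(S["frame"][150:310,260:460,::-1],None,fx=4,fy=4,interpolation=cv2.INTER_CUBIC))
p=s["eef_pos"]
for dz in(6,19): print("tip",dz,(proj(S,[p+[-48,0,-dz]])[0]-[260,150])*4)
yaw=.043;a=np.array([np.cos(yaw),np.sin(yaw)]);b=np.array([-a[1],a[0]])
for n,z in(("up",103),("low",49)):
  for cy in (130,170,-120,-160,-190):
    # scan along chest x on plane z (strip bottom-front edge)
    base=np.array([655,-85.5])+b*cy
    xs=np.arange(-170,-95,.5)
    P=np.array([[*(base+a*x),z] for x in xs])
    uv=proj(S,P).astype(np.float32)
    g=cv2.remap(S["frame"].astype(np.float32),uv[:,0:1],uv[:,1:2],cv2.INTER_LINEAR)[:,0]
    k=np.gradient(g[:,2]) ; i=np.argsort(-k)[:1]
    print(n,cy,"rise at chest x",xs[i],g[i].round())
```

```text
[385.2 -99.3  55.8]
tip 6 [200.8 560.3]
tip 19 [201.4 571.9]
up 130 rise at chest x [-138.] [[71. 72. 60.]]
up 170 rise at chest x [-161.5] [[131. 129. 115.]]
up -120 rise at chest x [-104.] [[167. 165. 151.]]
up -160 rise at chest x [-161.] [[171. 168. 148.]]
up -190 rise at chest x [-160.5] [[169. 166. 149.]]
low 130 rise at chest x [-155.] [[133. 110.  82.]]
low 170 rise at chest x [-133.5] [[67. 73. 62.]]
low -120 rise at chest x [-122.] [[167. 164. 146.]]
low -160 rise at chest x [-120.5] [[190. 187. 166.]]
low -190 rise at chest x [-134.] [[74. 83. 71.]]
```

View pics/s5.png

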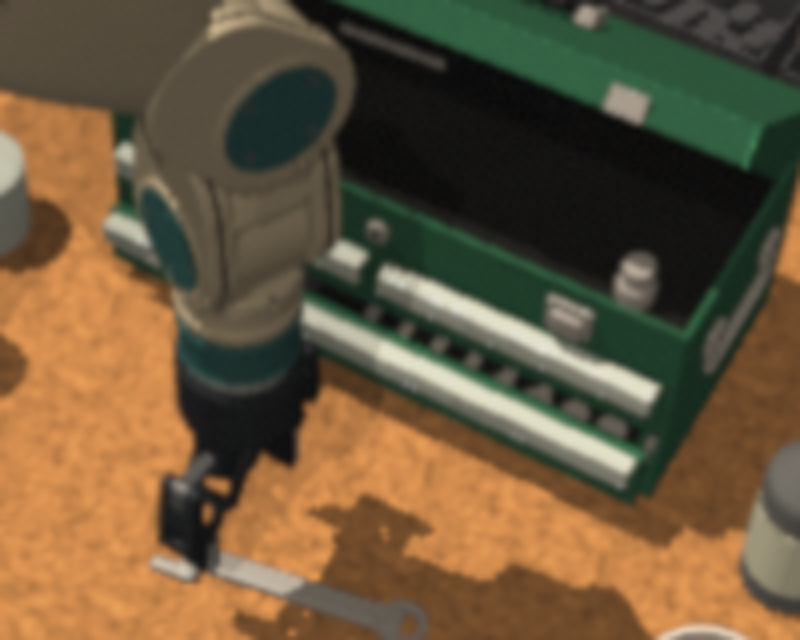

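Low drawer is still about 14 mm out. Because of the knuckles, its last stretch needs the gripper turned about 45° and raised, so that only the fingertip touches the low pull. I'll check the wrist angle and the latch and lock positions.

Run:
```python
from h import *
np.set_printoptions(precision=1,suppress=True)
S=read_camera("side");T=read_camera("top");print(get_obs()["qpos"])
s=lambda u,v:((u+.5)/3.3-.5+265,(v+.5)/3.3-.5+115)
for p in((132,235),(166,242),(293,305),(435,375),(470,380)):print(onz(S,s(*p),145))
for n,p,z in(("piston",(253,224),64),("spray",(249,264),160),("bottle cap",(460,209),170),("mug",(455,260),90)):print(n,onz(T,p,z))
for n,p,z in(("bottle cap",(468,257),170),("spray",(222,193),160),("piston",(253,190),64)):print(n,onz(S,p,z))
```

```text
[-0.4  0.1 -0.7  0.8  0.   1.1]
[544.6  64.8 145. ]
[553.7  37.6 145. ]
[553.4 -82.9 145. ]
[ 553.6 -208.2  145. ]
[ 564.  -232.2  145. ]
piston [507.8 221.5  64. ]
spray [385.3 210.4 160. ]
bottle cap [ 556.1 -391.2  170. ]
mug [ 410.7 -400.7   90. ]
bottle cap [ 551.2 -395.3  170. ]
spray [390.5 218.2 160. ]
piston [510.7 226.8  64. ]
```

send_rows --plan '[[[-0.02, 0, -0.03], 0.07], [[-0.04, 0, -0.06], 0.14], [[-0.06, 0, -0.09], 0.22], [[-0.08, 0, -0.12], 0.29], [[-0.1, 0, -0.15], 0.37], [[-0.13, 0, -0.17], 0.44], [[-0.13, 0, -0.17], 0.5], [[-0.13, 0, -0.17], 0.5]]'

```text
time: 15.0
eef_pos: [384.9, -114.7, 75.6]
tcp_rot: [2.874, 1.266, 0.003]
wrist_force: [1.0, 0.0, -0.9]
width: 85.5
grip_force: 0.0
```

send_rows --plan '[[[0.08, 0.08, 0], 0], [[0.16, 0.16, 0], 0], [[0.24, 0.24, 0], 0], [[0.32, 0.32, 0], 0], [[0.38, 0.38, 0], 0], [[0.42, 0.42, 0], 0], [[0.44, 0.44, 0], 0], [[0.46, 0.46, 0], 0], [[0.48, 0.48, 0], 0]]'

```text
time: 15.75
eef_pos: [464.1, -110.2, 74.9]
tcp_rot: [-2.874, -1.268, 0.001]
wrist_force: [-0.1, -1.6, -0.8]
width: 85.5
grip_force: 0.0
```

send_rows --plan '[[[0.01, 0.01, 0], 0], [[0.02, 0.02, 0], 0], [[0.03, 0.03, 0], 0], [[0.04, 0.04, 0], 0]]'

```text
time: 16.08
eef_pos: [470.9, -110.1, 75.1]
tcp_rot: [-2.874, -1.268, 0.0]
wrist_force: [0.0, -1.1, -1.5]
width: 85.5
grip_force: 0.0
```

send_rows --plan '[[[0.01, 0.01, 0], 0], [[0.02, 0.02, 0], 0], [[0.03, 0.03, 0], 0], [[0.04, 0.04, 0], 0]]'

```text
time: 16.42
eef_pos: [478.0, -109.8, 75.1]
tcp_rot: [2.874, 1.268, 0.0]
wrist_force: [-0.4, 0.2, -0.7]
width: 85.5
grip_force: 0.0
```

send_rows --plan '[[[0.01, 0.01, 0], 0], [[0.02, 0.02, 0], 0], [[0.03, 0.03, 0], 0]]'

```text
time: 16.67
eef_pos: [482.2, -109.5, 74.9]
tcp_rot: [-2.874, -1.267, 0.003]
wrist_force: [-5.7, -0.3, 2.7]
width: 85.6
grip_force: 0.0
```

send_rows --plan '[[[0.01, 0.01, 0], 0], [[0.02, 0.02, 0], 0], [[0.03, 0.03, 0], 0], [[0.04, 0.04, 0], 0]]'

```text
time: 17.0
eef_pos: [482.2, -108.4, 72.9]
tcp_rot: [-2.87, -1.26, 0.022]
wrist_force: [-17.7, -1.2, 2.8]
width: 85.6
grip_force: 0.0
```

send_rows --plan '[[[0.01, 0.01, 0], 0], [[0.02, 0.02, 0], 0], [[0.025, 0.025, 0], 0], [[0.03, 0.03, 0], 0]]'

```text
time: 17.33
eef_pos: [481.8, -107.1, 71.0]
tcp_rot: [-2.866, -1.256, 0.036]
wrist_force: [-26.0, -2.5, 7.1]
width: 85.4
grip_force: 0.0
```

The knuckle again meets the upper pulls: it sits about 54 mm above the tip, exactly the spacing of the strips. So I'll go lower instead. With the tip just over the bench, the knuckle stays under the upper pulls. First I back off, turn back and check the tip height and spanner position.

send_rows --plan '[[[-0.1, -0.1, 0], 0], [[-0.25, -0.25, 0], 0], [[-0.4, -0.4, 0], -0.07], [[-0.45, -0.45, 0], -0.14], [[-0.45, -0.45, 0], -0.21], [[-0.45, -0.45, 0], -0.28], [[-0.45, -0.45, 0], -0.36], [[-0.45, -0.45, 0], -0.43], [[-0.45, -0.45, 0], -0.5], [[-0.45, -0.45, 0], -0.5]]'

```text
time: 18.17
eef_pos: [418.9, -112.6, 75.2]
tcp_rot: [2.168, 2.273, 0.001]
wrist_force: [0.4, -0.1, -0.1]
width: 85.5
grip_force: 0.0
```

Run:
```python
from h import *
np.set_printoptions(precision=1,suppress=True)
T=read_camera("top");S=read_camera("side");s=get_obs();p=s["eef_pos"];print(p,s["tcp_rot"])
for q in((340,273),(346,279),(391,260),(395,267)):print("spanner",onz(T,q,8))
for dz in(6,19):
  P=[[x,y,-dz] for x in(-57,-43,43,57) for y in(-11,11)]
  print(dz,((proj(S,p+np.array(P))-[240,150])*5).tolist())
cv2.imwrite("pics/s6.png",cv2.resize(S["frame"][150:270,240:400,::-1],None,fx=5,fy=5,interpolation=cv2.INTER_CUBIC))
```

```text
[ 418.8 -112.5   75.2] [2.2 2.3 0. ]
spanner [362.5 -56.1   8. ]
spanner [344.  -75.7   8. ]
spanner [ 407.5 -220.4    8. ]
spanner [ 385.4 -233.3    8. ]
6 [[420.22727023294493, 666.9485228501657], [383.12499064550536, 645.5430290043009], [436.52896616608615, 647.1220294860484], [399.53964357097817, 625.9813582152304], [532.4269503306155, 530.2140414851249], [496.1553498203091, 510.60713969713873], [547.3701570241872, 511.9548988826435], [511.2186919201517, 492.5831068834576]]
19 [[420.33608860104636, 681.8392255583253], [383.52042196744094, 660.5060257696434], [436.51117964244946, 662.0830074522823], [399.8065102500797, 641.0111582782338], [531.703891501482, 545.5339216241239], [495.7044148079851, 525.9769727352475], [546.543370106512, 527.3221819989121], [510.6619284851567, 507.9976401095328]]
```

View pics/s6.png

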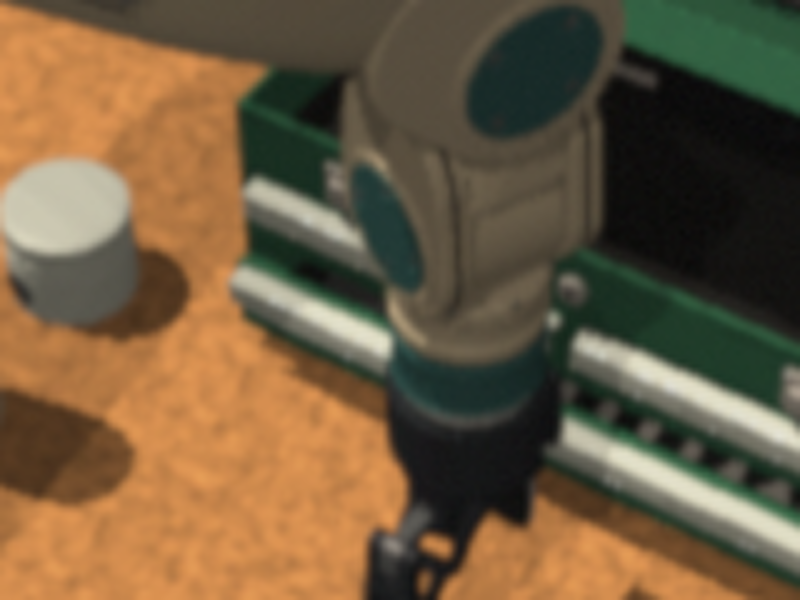

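The leading tip sits about 6 mm below the TCP when open. The spanner covers y −55 to −233, so I'll push the low drawer at y≈+40.

send_rows --plan '[[[0.2, 0, 0], 0], [[0.4, 0, 0], 0], [[0.6, 0, 0], 0], [[0.8, 0, 0], 0], [[1, 0, 0], 0]]'

```text
time: 18.68
eef_pos: [413.1, 8.4, 75.2]
tcp_rot: [2.174, 2.268, 0.001]
wrist_force: [0.7, 1.2, 0.4]
width: 85.5
grip_force: 0.0
```

send_rows --plan '[[[0.15, 0, 0], 0], [[0.27, 0, 0.1], 0], [[0.27, 0, 0.2], 0], [[0.27, 0, 0.3], 0], [[0.27, 0, 0.38], 0], [[0.27, 0, 0.44], 0], [[0.27, 0, 0.48], 0], [[0.27, 0, 0.51], 0], [[0.27, 0, 0.51], 0], [[0.27, 0, 0.51], 0]]'

```text
time: 19.52
eef_pos: [411.8, 39.6, 14.0]
tcp_rot: [2.171, 2.271, 0.0]
wrist_force: [0.3, -0.1, 0.7]
width: 85.5
grip_force: 0.0
```

send_rows --plan '[[[0, 0.03, 0], 0], [[0, 0.06, 0], 0], [[0, 0.09, 0], 0], [[0, 0.12, 0], 0], [[0, 0.15, 0], 0], [[0, 0.18, 0], 0], [[0, 0.21, 0], 0], [[0, 0.24, 0], 0], [[0, 0.27, 0], 0], [[0, 0.29, 0], 0], [[0, 0.31, 0], 0]]'

```text
time: 20.43
eef_pos: [447.0, 41.5, 13.3]
tcp_rot: [-2.168, -2.269, 0.004]
wrist_force: [-4.9, -0.5, 1.4]
width: 85.2
grip_force: 0.0
```

send_rows --plan '[[[0, 0.015, 0], 0], [[0, 0.03, 0], 0], [[0, 0.045, 0], 0], [[0, 0.06, 0], 0]]'

```text
time: 20.77
eef_pos: [454.8, 41.9, 13.3]
tcp_rot: [-2.169, -2.27, 0.002]
wrist_force: [-4.5, 0.4, -1.7]
width: 85.5
grip_force: 0.0
```

send_rows --plan '[[[0, 0.01, 0], 0], [[0, 0.02, 0], 0], [[0, 0.03, 0], 0], [[0, 0.04, 0], 0]]'

```text
time: 21.1
eef_pos: [460.6, 41.9, 13.8]
tcp_rot: [-2.17, -2.271, 0.001]
wrist_force: [-2.9, -0.8, -2.6]
width: 85.2
grip_force: 0.0
```

It slides with about 4 N. Continuing to the stop.

send_rows --plan '[[[0, 0.01, 0], 0], [[0, 0.02, 0], 0], [[0, 0.03, 0], 0], [[0, 0.04, 0], 0], [[0, 0.05, 0], 0], [[0, 0.06, 0], 0]]'

```text
time: 21.6
eef_pos: [461.6, 42.5, 12.7]
tcp_rot: [-2.164, -2.265, 0.013]
wrist_force: [-18.5, -1.0, 9.8]
width: 85.3
grip_force: 0.0
```

send_rows --plan '[[[0, 0.01, 0], 0], [[0, 0.02, 0], 0], [[0, 0.03, 0], 0]]'

```text
time: 21.85
eef_pos: [461.3, 42.8, 11.6]
tcp_rot: [-2.161, -2.261, 0.02]
wrist_force: [-23.2, -0.1, 9.8]
width: 85.5
grip_force: 0.0
```

Stopped at 461.6 against a predicted 462, so the low drawer is home. Next I re-press the two upper drawers with closed fingertips turned 90°, with the body above the rim.

send_rows --plan '[[[0, -0.15, 0], 0], [[0, -0.35, 0], 0], [[0, -0.6, -0.1], 0], [[0, -0.7, -0.3], 0.07], [[0, -0.7, -0.5], 0.14], [[0, -0.7, -0.7], 0.22], [[0, -0.7, -0.85], 0.29], [[0, -0.7, -0.95], 0.36], [[0, -0.7, -0.96], 0.43], [[0, -0.7, -0.96], 0.5]]' --jaw 0

```text
time: 22.68
eef_pos: [392.5, 38.4, 132.4]
tcp_rot: [2.873, 1.258, 0.015]
wrist_force: [-0.9, -0.1, -1.0]
width: 0.2
grip_force: 0.0
```

send_rows --plan '[[[0, 0, 0], 0.07], [[0, 0, 0], 0.14], [[0, 0, 0], 0.22], [[0, 0, 0], 0.29], [[0, 0, 0], 0.36], [[0, 0, 0], 0.43], [[0, 0, 0], 0.5], [[0, 0, 0], 0.5]]'

```text
time: 23.35
eef_pos: [390.9, 38.5, 130.7]
tcp_rot: [3.14, 0.069, 0.01]
wrist_force: [0.3, -0.4, 0.3]
width: -0.2
grip_force: 0.0
```

send_rows --plan '[[[0.1, 0.1, 0.02], 0], [[0.25, 0.2, 0.03], 0], [[0.4, 0.3, 0.03], 0], [[0.55, 0.3, 0.03], 0], [[0.7, 0.3, 0.03], 0], [[0.8, 0.3, 0.03], 0], [[0.88, 0.3, 0.03], 0], [[0.94, 0.3, 0.03], 0], [[0.97, 0.3, 0.03], 0], [[1, 0.3, 0.03], 0]]'

```text
time: 24.18
eef_pos: [509.1, 8.4, 125.5]
tcp_rot: [-3.141, -0.073, 0.001]
wrist_force: [-0.3, 0.7, 0.7]
width: -0.0
grip_force: 0.0
```

send_rows --plan '[[[0.015, 0, 0], 0], [[0.03, 0, 0], 0], [[0.045, 0, 0], 0], [[0.06, 0, 0], 0], [[0.075, 0, 0], 0], [[0.09, 0, 0], 0]]'

```text
time: 24.68
eef_pos: [519.9, 8.6, 125.5]
tcp_rot: [-3.141, -0.071, 0.0]
wrist_force: [1.1, 0.9, 0.4]
width: 0.1
grip_force: 0.0
```

send_rows --plan '[[[0.01, 0, 0], 0], [[0.02, 0, 0], 0], [[0.03, 0, 0], 0], [[0.04, 0, 0], 0]]'

```text
time: 25.02
eef_pos: [524.9, 8.9, 125.5]
tcp_rot: [-3.141, -0.071, 0.0]
wrist_force: [-0.6, -0.7, 0.5]
width: 0.1
grip_force: 0.0
```

send_rows --plan '[[[0.01, 0, 0], 0], [[0.02, 0, 0], 0], [[0.03, 0, 0], 0], [[0.035, 0, 0], 0]]'

```text
time: 25.35
eef_pos: [527.2, 9.0, 125.2]
tcp_rot: [3.14, 0.071, -0.006]
wrist_force: [-6.6, -1.1, 4.1]
width: 0.2
grip_force: 3.0
```

send_rows --plan '[[[0.01, 0, 0], 0], [[0.02, 0, 0], 0], [[0.03, 0, 0], 0]]'

```text
time: 25.6
eef_pos: [527.4, 9.1, 124.8]
tcp_rot: [3.14, 0.071, -0.017]
wrist_force: [-13.6, -1.6, 10.4]
width: 0.3
grip_force: 7.1
```

Left is home (rigid at 13 N). Now the right.

send_rows --plan '[[[-0.1, 0, 0], 0], [[-0.3, 0, 0], 0], [[-0.3, 0.25, 0], 0], [[-0.3, 0.5, 0], 0], [[-0.3, 0.75, 0], 0], [[-0.3, 1, 0], 0]]'

```text
time: 26.1
eef_pos: [502.6, -113.5, 125.8]
tcp_rot: [3.14, 0.073, 0.003]
wrist_force: [0.7, -0.4, 0.3]
width: 0.1
grip_force: 0.0
```

send_rows --plan '[[[0, 0.25, 0], 0], [[0.05, 0.5, 0], 0], [[0.1, 0.5, 0], 0], [[0.15, 0.5, 0], 0], [[0.2, 0.5, 0], 0], [[0.23, 0.5, 0], 0], [[0.25, 0.5, 0], 0]]'

```text
time: 26.68
eef_pos: [534.8, -169.7, 125.4]
tcp_rot: [-3.141, -0.074, 0.002]
wrist_force: [-5.5, -1.0, 3.3]
width: -0.1
grip_force: 2.1
```

send_rows --plan '[[[0.01, 0, 0], 0], [[0.02, 0, 0], 0], [[0.03, 0, 0], 0], [[0.04, 0, 0], 0]]'

```text
time: 27.02
eef_pos: [535.0, -169.7, 125.3]
tcp_rot: [3.14, 0.072, -0.016]
wrist_force: [-14.2, -0.5, 10.6]
width: 0.0
grip_force: 7.0
```

All three drawers are home. Backing off, rising above the lid, and checking the lid and low drawer numerically from the pictures.

send_rows --plan '[[[-0.1, 0, 0], 0], [[-0.25, 0, 0], 0], [[-0.45, -0.1, 0], 0], [[-0.55, -0.2, -0.2], 0], [[-0.55, -0.3, -0.45], 0], [[-0.55, -0.4, -0.7], 0], [[-0.55, -0.5, -0.95], 0], [[-0.55, -0.6, -1], 0]]'

```text
time: 27.68
eef_pos: [473.1, -101.6, 251.1]
tcp_rot: [3.138, 0.072, 0.016]
wrist_force: [1.2, 0.6, 1.0]
width: 0.1
grip_force: 0.0
```

send_rows --plan '[[[0, 0, -0.25], 0], [[0, 0, -0.5], 0], [[0, 0, -0.75], 0], [[0, 0, -0.95], 0], [[0, 0, -0.95], 0], [[0, 0, -0.95], 0]]'

```text
time: 28.18
eef_pos: [471.2, -101.5, 360.9]
tcp_rot: [3.14, 0.073, 0.006]
wrist_force: [-0.6, -0.1, -0.5]
width: -0.6
grip_force: 0.0
```

Run:
```python
from h import *
np.set_printoptions(precision=1,suppress=True)
S=read_camera("side");T=read_camera("top");print(get_obs()["eef_pos"])
cv2.imwrite("pics/s7.png",np.vstack([cv2.resize(I["frame"][a:b,c:c+210,::-1],None,fx=3.3,fy=3.3,interpolation=cv2.INTER_CUBIC) for I,a,b,c in((S,190,290,270),(T,170,245,270))]))
```

```text
[ 469.8 -101.2  358.2]
```

View pics/s7.png

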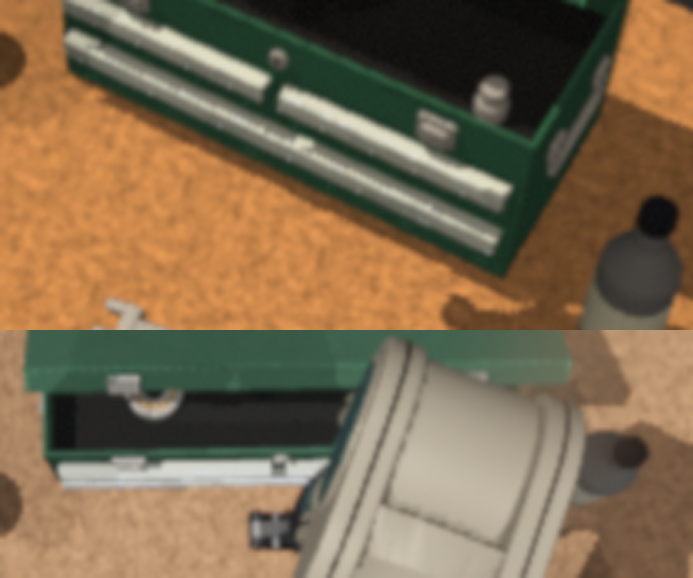

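All pulls line up with the front and the till parts are undisturbed. Now over the lid.

send_rows --plan '[[[0.25, 0, 0], 0], [[0.5, 0, 0], 0], [[0.75, 0, 0], 0], [[1, 0, 0], 0]]'

```text
time: 28.62
eef_pos: [590.4, -95.7, 357.1]
tcp_rot: [-3.14, -0.071, 0.005]
wrist_force: [-0.4, -0.6, 0.7]
width: 0.1
grip_force: 0.0
```

send_rows --plan '[[[0.1, 0, 0], 0], [[0.2, 0, 0], 0], [[0.3, 0, 0], 0], [[0.3, 0, 0.03], 0], [[0.3, 0, 0.06], 0], [[0.3, 0, 0.09], 0], [[0.3, 0, 0.12], 0], [[0.3, 0, 0.14], 0], [[0.3, 0, 0.16], 0]]'

```text
time: 29.37
eef_pos: [625.5, -94.6, 340.0]
tcp_rot: [-3.141, -0.071, 0.001]
wrist_force: [-0.1, 0.4, -0.0]
width: -0.3
grip_force: 0.0
```

send_rows --plan '[[[0, 0, 0.03], 0], [[0, 0, 0.06], 0], [[0, 0, 0.09], 0], [[0, 0, 0.11], 0]]'

```text
time: 29.7
eef_pos: [626.0, -94.6, 326.6]
tcp_rot: [-3.141, -0.071, 0.0]
wrist_force: [-0.5, -0.2, 0.4]
width: -0.5
grip_force: 0.0
```

send_rows --plan '[[[0, 0, 0.02], 0], [[0, 0, 0.04], 0], [[-0.01, 0, 0.06], 0]]'

```text
time: 29.95
eef_pos: [625.3, -94.7, 320.0]
tcp_rot: [3.141, 0.072, 0.001]
wrist_force: [0.5, 0.3, 4.7]
width: 0.4
grip_force: 1.8
```

Contact on the lid at about 5 N. Following the arc down.

send_rows --plan '[[[-0.03, 0, 0.03], 0], [[-0.05, 0, 0.06], 0], [[-0.075, 0, 0.09], 0], [[-0.1, 0, 0.12], 0], [[-0.12, 0, 0.15], 0], [[-0.14, 0, 0.18], 0], [[-0.16, 0, 0.21], 0], [[-0.18, 0, 0.24], 0], [[-0.2, 0, 0.27], 0], [[-0.215, 0, 0.3], 0], [[-0.23, 0, 0.33], 0], [[-0.25, 0, 0.36], 0]]'

```text
time: 30.95
eef_pos: [594.9, -96.0, 276.3]
tcp_rot: [-3.141, -0.071, -0.0]
wrist_force: [2.8, 0.5, 0.9]
width: -0.2
grip_force: 1.1
```

send_rows --plan '[[[-0.01, 0, 0.03], 0], [[-0.025, 0, 0.06], 0], [[-0.035, 0, 0.09], 0], [[-0.045, 0, 0.12], 0], [[-0.055, 0, 0.15], 0], [[-0.065, 0, 0.18], 0], [[-0.08, 0, 0.21], 0], [[-0.09, 0, 0.24], 0], [[-0.1, 0, 0.27], 0], [[-0.11, 0, 0.3], 0]]'

```text
time: 31.78
eef_pos: [582.0, -96.6, 240.4]
tcp_rot: [-3.141, -0.072, -0.001]
wrist_force: [0.5, 1.9, 0.7]
width: -0.3
grip_force: 0.9
```

send_rows --plan '[[[-0.005, 0, 0.025], 0], [[-0.01, 0, 0.05], 0], [[-0.02, 0, 0.075], 0], [[-0.025, 0, 0.1], 0], [[-0.03, 0, 0.12], 0], [[-0.03, 0, 0.14], 0]]'

```text
time: 32.28
eef_pos: [578.1, -96.9, 223.7]
tcp_rot: [3.141, 0.071, -0.0]
wrist_force: [0.2, -0.3, 2.9]
width: 0.1
grip_force: 0.9
```

send_rows --plan '[[[0, 0, 0.01], 0], [[0, 0, 0.02], 0], [[0, 0, 0.03], 0], [[0, 0, 0.04], 0], [[0, 0, 0.05], 0]]'

```text
time: 32.7
eef_pos: [577.7, -96.8, 217.6]
tcp_rot: [-3.141, -0.071, 0.002]
wrist_force: [-1.9, -0.6, 2.0]
width: -0.1
grip_force: 1.0
```

send_rows --plan '[[[0, 0, 0.01], 0], [[0, 0, 0.02], 0], [[0, 0, 0.03], 0], [[0, 0, 0.04], 0]]'

```text
time: 33.03
eef_pos: [577.8, -96.9, 217.4]
tcp_rot: [3.14, 0.071, 0.001]
wrist_force: [-10.9, 2.3, 26.8]
width: -0.2
grip_force: 13.4
```

The lid stops firmly at z=217.4 (predicted 217.5). Retreating straight up.

send_rows --plan '[[[0, 0, -0.03], 0], [[0, 0, -0.1], 0], [[0, 0, -0.25], 0], [[0, 0, -0.45], 0], [[0, 0, -0.65], 0], [[0, 0, -0.8], 0], [[0, 0, -0.8], 0], [[0, 0, -0.8], 0]]'

```text
time: 33.7
eef_pos: [579.2, -97.0, 310.2]
tcp_rot: [3.14, 0.071, 0.004]
wrist_force: [0.4, 0.0, 0.2]
width: -0.2
grip_force: 0.0
```

Run:
```python
from h import *
np.set_printoptions(precision=1,suppress=True)
S=read_camera("side");s=get_obs();print(s["time"],s["eef_pos"],s["wrist_force"])
# predicted shut lid front corners & strip ends, drawn for the check
cv2.imwrite("pics/s8.png",cv2.resize(S["frame"][130:300,265:475,::-1],None,fx=3.3,fy=3.3,interpolation=cv2.INTER_CUBIC))
```

```text
33.75 [578.3 -96.8 308.7] [ 0.   0.3 -0.6]
```

View pics/s8.png

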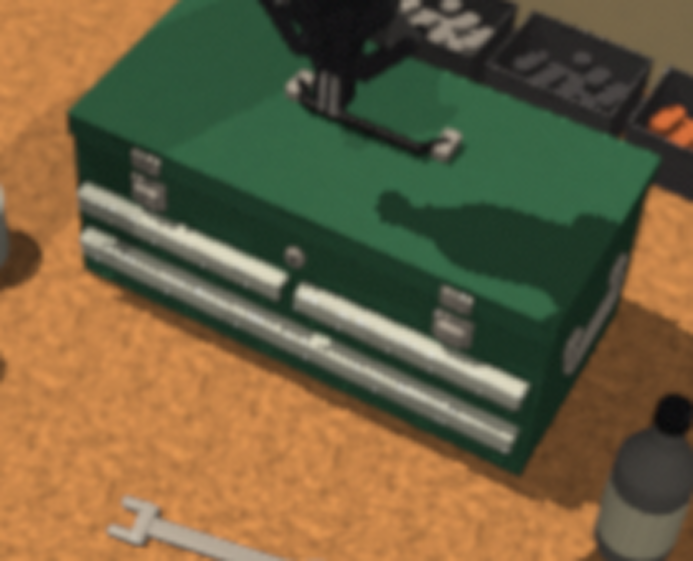

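The lid is flat and all three drawers are flush. The arm is clear, and the spanner and bottle are where they were. Handing in.

```bash
python3 -c "
from bench import *
print(sign_off())"
```

```text
the job is handed in; nothing more can be done
None
```

All three drawers are pushed home, the lid was pressed shut after them, and the job is handed in at about 34 s; the low drawer's last 14 mm was pushed with the finger's knuckle on its pull instead of the fingertip, and the knuckles also pressed on the chest front and upper pulls at up to about 31 N when earlier pushes stalled.

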